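# Close the plate press: lower its cover over the two guide pins

## Task

Close the plate press for the microplate that is already in it: first take the marker off the microplate and lay it on the bench clear of the press, then fit the loose cover over the two guide pins, large hole on the thick pin. Hold the cover level by its handle and lower it all the way down before you let go, so that it ends flush on both end blocks. Leave the microplate in the press, and the bottle, the jar and the timer standing where they are.

Things in the scene. Friction and masses are not known exactly. Their poses are not given: they have to be found in the camera images.
- press: plate press, fixed: grey bed 104 x 200 mm (x, y), an aluminium end block at each y end (tops 34 mm above the bench), between them a clear microplate (top 32 mm above the bench). On each block an upright steel pin, 40 mm tall, top 10 mm tapered by 5 mm in radius: thick pin (20 mm) at y = +82 mm, thin pin (12 mm) at y = -82 mm. Origin: centre of the underside, on the bench; z up
- pin_thick (a point): foot of the thick pin (20 mm in diameter): on its axis, at the top of its end block, 34 mm above the bench; axes as the press
- pin_thin (a point): foot of the thin pin (12 mm in diameter): on its axis, at the top of its end block, 34 mm above the bench; axes as the press
- cover_handle (a point): centre of the handle of the loose cover, an aluminium plate 96 x 200 x 10 mm (x, y, z), about 0.35 kg, lying on the bench, handle up. The black bar handle runs along y over its middle: 116 mm long, 14 wide, 16 tall, on 12 mm posts at y = +-48 mm. This point is 47 mm above the plate's underside; 29 mm are free under the bar. Axes of the cover, z up; +y points to the large hole
- hole_large (a point): centre of the cover's large through hole (23 mm in diameter), at the underside of the cover, 82 mm from the middle towards the cover's +y; fits the thick pin
- hole_small (a point): centre of the cover's small through hole (15 mm in diameter), at the underside of the cover, 82 mm from the middle towards the cover's -y; fits only the thin pin
- marker_mid (a point): centre of a felt marker, white with a blue cap, 136 mm long (along its y), 12 mm wide, 14 mm tall, 20 g, lying across the microplate between the pins. Room to lay it down is in the strip of bench beside the press, between the bench's front edge (x = 0.375 m) and the instruments behind (x = 0.55 m; left of y = 0.25 m only up to x = 0.48 m)
- microplate: the clear 96-well plate in the press, loose in it, 85 x 128 x 16 mm (x, y, z); origin: centre of its underside, 16 mm above the bench
- bottle_mid (a point): centre of a clear glass bottle with a blue cap, 70 mm in diameter, 135 mm tall, standing close beside the cover; z up. Not to be moved
- timer_mid (a point): centre of a white bench timer, 66 x 66 x 23 mm, lying beside the thick-pin end of the press; z up. Not to be moved
- jar_mid (a point): centre of a white plastic jar, 68 mm in diameter, 150 mm tall, standing to the left; z up. Not to be moved

How it is judged:
On the way, in this order (a step that is already met when the one before it is completed fails the run):
1. the marker lies on the bench, let go, clear of the press (height (world z) of marker_mid below 0.025 m and contact force between marker and the fingers below 0.05 N and contact force between marker and press below 0.05 N and linear speed of marker below 0.05 m/s), for 0.2 s.
2. the cover is on both pins, level, part of the way down and still held by the gripper (z of hole_large in the frame of pin_thick between 0.003 and 0.032 m and z of hole_small in the frame of pin_thin below 0.032 m and horizontal distance between hole_large and pin_thick below 0.008 m and horizontal distance between hole_small and pin_thin below 0.008 m and angle between cover_handle's own z axis and vertical below 0.15 rad and contact force between cover and the fingers above 0.5 N), for 0.1 s.
3. the cover is flush on both end blocks while the gripper still holds it (distance between hole_large and pin_thick below 0.006 m and distance between hole_small and pin_thin below 0.006 m and contact force between cover and the fingers above 0.5 N).
At the end, for the whole second after the job is handed in: The cover rests on both end blocks with each hole within 4 mm of the foot of its own pin (large on thick) and within 0.03 rad of level; the microplate is still in the press (within 10 mm); the marker lies still on the bench and touches neither press nor cover; all is released (distance between hole_large and pin_thick below 0.004 m and distance between hole_small and pin_thin below 0.004 m and angle between cover_handle's own z axis and vertical below 0.03 rad and linear speed of each of cover, marker below 0.02 m/s and z of microplate in the frame of press below 0.02 m and horizontal distance between microplate and press below 0.01 m and height (world z) of marker_mid below 0.025 m and contact force between marker and press below 0.05 N and contact force between marker and cover below 0.05 N).
It fails at once if the cover is tilted by more than 0.21 rad (12 degrees) (angle between cover_handle's own z axis and vertical above 0.21 rad).
It fails at once if the bottle, the jar or the timer is shifted by more than 25 mm or knocked over (distance of any of bottle_mid, jar_mid, timer_mid from where it was at the start of the episode above 0.025 m).
It fails at once if the microplate is lifted out of the press (z of microplate in the frame of press above 0.03 m).
It also fails if it takes over 64 s, if anything falls off the work surface, if the arm or the gripper's body presses on something with over 40 N, if the wrist force passes 120 N, or if a joint passes its speed limit or range.

## Robot

A 6-joint arm with a two-finger parallel gripper is mounted at the origin on a cart in front of the work surface, level with it; the furniture and walls round the work are solid. World frame = base frame: x ahead of the robot, y to its left, z up, the work surface at z = 0. Lengths are in m, angles in rad, forces in N, time in s.
With the tool pointing down it reaches from about 0.375 to 0.975 m from the base axis. Payload 3.8 kg.
Tool frame: the origin (TCP) lies on the centre line of the jaws, within the pads' length; the fingertips stand 17 mm ahead of it and the grasp point (between the pads) lies 2 mm behind it (bot.tip_extent is the distance from the TCP to the fingertips, in m); z points along the fingers, y is the line along which they close (so a half turn about z gives the same grasp; the last joint's range is limited). The gripper opens to 85 mm and grips with 20 to 120 N. Pads are 22 mm wide; open, the fingers measure 114 mm over their backs; the gripper's body (76 mm by 85 mm) begins 54 mm behind the grasp point. The pads swing forward as they close: fully open they stand 13 mm farther back than shut.
Start: joints at [-1.334, 0.264, 1.604, -0, 1.274, -0.037], TCP at [0.183, -0.65, 0.248] pointing down, gripper open.
Joint ranges: [-2.63, 2.63], [-0.94, 2.18], [0.31, 2.57], [-1.31, 4.45], [0, 2.66], [-2.55, 2.55]. Speed limits (rad/s): [2.57, 2.57, 3.14, 3.14, 3.14, 3.14].

## Interface

Orientations are given as a rotation vector (axis times angle).
In Python, from workcell import readout, read_camera, finish_job, bot gives the robot as it stands.
- The arm moves only by the tool jog_arm, never from a script. Its argument "deltas" is one flat list of numbers, 7 for each row, row after row: the shift along the tool's x, y, z in m, then the turn, a rotation vector about the tool's x, y, z in degrees, then the gripper command: -1 is shut, 1 is fully open, values between are in proportion. A call has 1 to 8 rows; each row is the pose to reach, as a shift and turn from the pose commanded when the call began, along the tool's axes at that moment; what a row does not reach only later rows make up. A row lasts 1/10 s, in which the tool goes at most 50 mm and 8.59 degrees, less where a joint would pass 70% of its speed; a pose out of reach is approached as far as the arm can. A call with a gripper value outside its range is refused whole. The fingers move at their own pace and stop on an object; "squeeze" is the grip in N (left out, the last holds). Time passes only in rows, so rows that repeat a pose let the fingers close. It gives the time, the measured TCP pose, the force, the opening and the grip force at its end, in the units of the state.
- readout.read_state(): the state, without advancing time (a new reading comes with each control period).
- read_camera(name): name is "side" or "top" or "wrist"; returns a dict with "color" (420x560x3 uint8, blue, green, red), "fx", "fy", "cx", "cy" (pixels), "origin" and "attitude" of the camera in the world. Camera axes: x right, y down, z forward; pixel columns grow to the right and rows downward; lengths in m; the calibration is good to about 2 mm. A picture is of the moment at which its call begins. There is no depth.
- finish_job(): hands the job in; it is judged then, once.
The state is a dict: "time": time; "q": joint angles; "joint_vel": joint speeds; "joint_torque": joint torques, N m; "tool_pos": TCP position; "tcp_rot": TCP orientation; "wrist_force": force on the tool from outside, world axes, zero at the start; "torque": the same for the moment, N m; "width": opening from 0.0 (shut) to 1.0 (fully open); "grip_force": force on a finger pad.
Only numpy, scipy, OpenCV 4.12 (cv2) and the standard library are available. Lean on these libraries where they do the work, as an engineer would, in place of code of your own. Each camera call takes 0.05 s, during which the arm holds its last target. There are 200 camera calls.

## Working session

There is one attempt and no reset: what is moved stays moved. The work goes in short steps, Python scripts to look and compute and a tool call to move; the robot and the scene stay as the last step left them, time stands still between calls to the robot, and variables do not carry over. Pictures are saved under pics/ and viewed, at most 11 in all, crops included, and the job is handed in when it is done.

Besides the shell and the picture viewer there is one more tool, called after "Call:" by a JSON object that holds its "api" and its "payload", one argument or row to a line. jog_arm: Moves the arm, as the interface text tells. Its arguments: {"type":"object","properties":{"deltas":{"type":"array"},"squeeze":{"type":"number"}},"required":["deltas"]}

```bash
mkdir -p pics; ls; cat > h.py <<'E'
import numpy as np, cv2, json
from scipy.spatial.transform import Rotation as R
from workcell import readout, read_camera, finish_job, bot
def snap(name,fn):
    c=read_camera(name); cv2.imwrite('pics/'+fn+'.png',c['color'])
    np.savez('pics/'+fn+'.npz',**{k:np.array(c[k]) for k in c}); return c
def rot(a):
    a=np.array(a,float)
    return a if a.shape==(3,3) else (R.from_rotvec(a).as_matrix() if a.size==3 else R.from_quat(a).as_matrix())
def ray(fn,u,v,z):
    c=np.load('pics/'+fn+'.npz'); d=rot(c['attitude'])@[(u-c['cx'])/c['fx'],(v-c['cy'])/c['fy'],1]
    o=c['origin']; return o+d*(z-o[2])/d[2]
def px(fn,p):
    c=np.load('pics/'+fn+'.npz'); q=rot(c['attitude']).T@(np.array(p)-c['origin'])
    return c['fx']*q[0]/q[2]+c['cx'], c['fy']*q[1]/q[2]+c['cy']
def tool(dw):  # world shift -> tool shift
    s=readout.read_state(); return R.from_rotvec(s['tcp_rot']).as_matrix().T@np.array(dw)
E
python3 - <<'E'
from h import *
for n in('top','side','wrist'):
    c=snap(n,n+'0'); print(n,c['origin'],c['attitude'],c['fx'],c['cx'],c['cy'])
print(readout.read_state())
cv2.imwrite('pics/ts.png',np.hstack([cv2.imread('pics/top0.png')]))
E
```

```text
pics
top [ 0.30611345 -0.05622127  1.29799897] [-2.10679693  2.12254032 -0.18827338] 416.76330709184407 280.73280528487857 208.68056403331613
side [0.06874973 0.94836622 0.71356905] [-0.54839783  2.48724601 -1.4384932 ] 415.9910365059713 280.65614530966775 211.13638374546562
wrist [ 0.2606813  -0.62773999  0.37109335] [ 2.29115463 -1.7363925  -0.28348405] 314.92315114479385 280.2758186074757 209.86146850434235
{'time': 0.15, 'q': array([-1.33390086e+00,  2.64611720e-01,  1.60509021e+00,  1.84435448e-06,
        1.27371137e+00, -3.69097751e-02]), 'joint_vel': array([ 0.00042176, -0.00295651, -0.00345621,  0.00044635,  0.00025405,
       -0.00149065]), 'joint_torque': array([-3.21258403e-04, -5.15906060e+01, -3.67959988e+01, -7.94437437e-05,
        8.05257558e-03, -1.70033860e-05]), 'tool_pos': array([ 0.18238009, -0.64931825,  0.24721055]), 'tcp_rot': array([-3.11040356e+00, -4.28501933e-01,  2.82570627e-04]), 'wrist_force': array([0.02175915, 0.47367947, 0.66372634]), 'torque': array([ 0.00953509, -0.04787155,  0.02547924]), 'grip_force': 0.0, 'width': 0.9980996777966736}
```

View pics/top0.png

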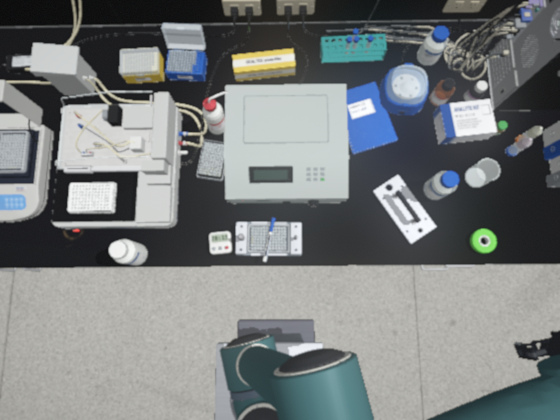

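View pics/side0.png

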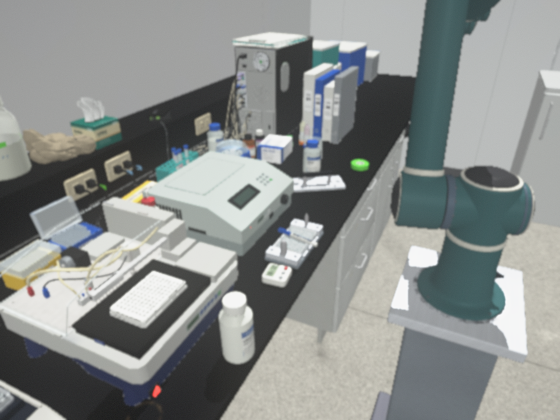

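The top view shows the press around (268,238), with the marker across it running (271,220)–(265,258). The cover is around (405,208), the bottle (440,185), the timer (220,243) and the jar (128,252). I'll enlarge the press and cover.

```bash
python3 - <<'E'
from h import *
i=cv2.imread('pics/top0.png')
a=cv2.resize(i[165:265,205:315],None,fx=3.6,fy=6 and 3.6,interpolation=cv2.INTER_CUBIC)
b=cv2.resize(i[165:265,360:470],None,fx=3.6,fy=3.6,interpolation=cv2.INTER_CUBIC)
cv2.imwrite('pics/crop1.png',np.hstack([a,b]))
for n,u,v,z in[('press',268.5,238.5,.03),('mk_cap',271,220,.039),('mk_tip',265,258,.039),('cover',405,208,.01),('bottle',449,178,.135),('jar',120,247,.15)]: print(n,ray('top0',u,v,z).round(3))
E
```

```text
press [ 0.459 -0.001  0.03 ]
mk_cap [ 0.515 -0.009  0.039]
mk_tip [0.399 0.009 0.039]
cover [ 0.554 -0.429  0.01 ]
bottle [ 0.617 -0.524  0.135]
jar [0.424 0.405 0.15 ]
```

View pics/crop1.png

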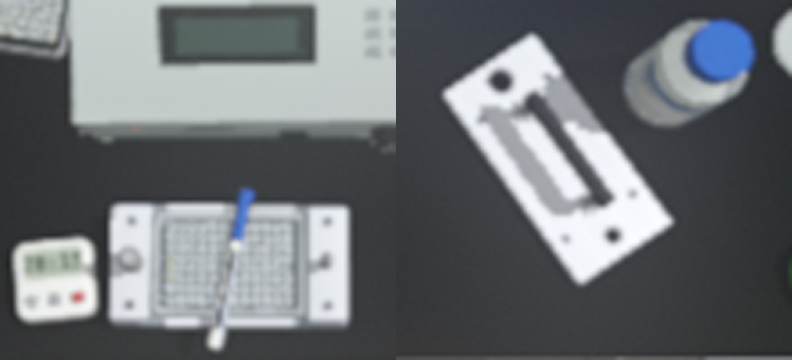

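```bash
cat >> h.py <<'E'
def show():
    s=readout.read_state(); M=R.from_rotvec(s['tcp_rot']).as_matrix()
    print('t',round(s['time'],2),'pos',s['tool_pos'].round(4),'x',M[:,0].round(3),'y',M[:,1].round(3),'z',M[:,2].round(3),'F',s['wrist_force'].round(1),'w',round(s['width'],3),'grip',round(s['grip_force'],1),'q',np.round(s['q'],2))
    return s,M
def plan(p,yaw):
    "tool pointing down, tool x at world angle yaw (deg); prints shift and turn from now"
    s,M=show(); y=np.deg2rad(yaw); x=np.array([np.cos(y),np.sin(y),0]); z=np.array([0,0,-1.]); T=np.c_[x,np.cross(z,x),z]
    print('shift mm',(M.T@(np.array(p)-s['tool_pos'])*1000).round(1),'turn',np.rad2deg(R.from_matrix(M.T@T).as_rotvec()).round(2))
E
python3 - <<'E'
from h import *
A=lambda u,v,z: ray('top0',205+u/3.6,165+v/3.6,z)
B=lambda u,v,z: ray('top0',360+(u-396)/3.6,165+v/3.6,z)
for c in[(112,205),(350,205),(350,325),(110,325)]: print('pc',A(*c,.034).round(4))
a,b=A(246,190,.041),A(214,348,.041); print('marker',a,b,(a+b)/2,np.rad2deg(np.arctan2(*(a-b)[1::-1])))
for c in[(532,33),(443,95),(673,222),(582,285)]: print('cc',B(*c,.01).round(4))
l,s=B(500,80,.01),B(613,235,.01); print('holes',l,s,(l+s)/2,np.rad2deg(np.arctan2(*(l-s)[1::-1])))
l,s=B(530,98,.055),B(601,203,.055); print('handle',(l+s)/2,np.rad2deg(np.arctan2(*(l-s)[1::-1])),np.linalg.norm(l-s))
c=np.load('pics/wrist0.npz'); st,M=show()
print('cam in tool',M.T@(c['origin']-st['tool_pos']),'\n',M.T@rot(c['attitude']))
plan((.40,0,.25),0)
E
```

```text
pc [0.5108 0.0981 0.034 ]
pc [ 0.5091 -0.1051  0.034 ]
pc [ 0.4071 -0.1034  0.034 ]
pc [0.4086 0.0983 0.034 ]
marker [ 0.5216041  -0.01664381  0.041     ] [0.3882657  0.01039195 0.041     ] [ 0.4549349  -0.00312593  0.041     ] -11.461934414754058
cc [ 0.6645 -0.4127  0.01  ]
cc [ 0.6089 -0.3315  0.01  ]
cc [ 0.4946 -0.5238  0.01  ]
cc [ 0.4408 -0.4421  0.01  ]
holes [ 0.62196997 -0.38210022  0.01      ] [ 0.4836994  -0.47150474  0.01      ] [ 0.55283469 -0.42680248  0.01      ] 32.88634954962497
handle [ 0.54976041 -0.42202756  0.055     ] 30.697969621295616 0.10525497182335931
t 0.15 pos [ 0.1824 -0.6493  0.2472] x [0.963 0.27  0.   ] y [ 0.27  -0.963 -0.002] z [-0.     0.002 -1.   ] F [0.  0.5 0.7] w 0.998 grip 0.0 q [-1.33  0.26  1.61  0.    1.27 -0.04]
cam in tool [ 0.08122764  0.00017253 -0.12387772] 
 [[-4.98393679e-04 -9.49230403e-01 -3.14581300e-01]
 [ 9.99999377e-01 -1.58794339e-04 -1.10515455e-03]
 [ 9.99092569e-04 -3.14581654e-01  9.49229890e-01]]
t 0.15 pos [ 0.1824 -0.6493  0.2472] x [0.963 0.27  0.   ] y [ 0.27  -0.963 -0.002] z [-0.     0.002 -1.   ] F [0.  0.5 0.7] w 0.998 grip 0.0 q [-1.33  0.26  1.61  0.    1.27 -0.04]
shift mm [ 385.1 -566.3   -1.7] turn [-1.000e-01  1.000e-02  1.569e+01]
```

Call:
{"api": "jog_arm", "payload": {
  "deltas": [0.345,-0.245,0,0,0,27.2,0,0.345,-0.245,0,0,0,27.2,0,0.345,-0.245,0,0,0,27.2,0,0.345,-0.245,0,0,0,27.2,0,0.345,-0.245,0,0,0,27.2,0,0.345,-0.245,0,0,0,27.2,0,0.345,-0.245,0,0,0,27.2,0,0.345,-0.245,0,0,0,27.2,0],
  "squeeze": 25
}}

```text
time: 0.95
tool_pos: [0.4343, -0.3372, 0.2482]
tcp_rot: [-3.126, 0.315, -0.0]
wrist_force: [0.4, -0.7, 0.3]
width: 0.501
grip_force: 0.0
```

```bash
python3 -c "
from h import *
plan((.49,0,.25),-11.5)"
```

```text
t 0.95 pos [ 0.4343 -0.3372  0.2482] x [ 0.98 -0.2   0.  ] y [-0.2  -0.98 -0.  ] z [ 0.  0. -1.] F [ 0.4 -0.7  0.3] w 0.501 grip 0.0 q [-0.71  0.03  1.87  0.    1.24  1.07]
shift mm [ -12.8 -341.6   -1.8] turn [-0.   -0.   -0.03]
```

Call:
{"api": "jog_arm", "payload": {
  "deltas": [-0.013,-0.34,0,0,0,0,0,-0.013,-0.34,0,0,0,0,0,-0.013,-0.34,0,0,0,0,0,-0.013,-0.34,0,0,0,0,0,-0.013,-0.34,0,0,0,0,0,-0.013,-0.34,0,0,0,0,0,-0.013,-0.34,0,0,0,0,0,-0.013,-0.34,0,0,0,0,0]
}}

```text
time: 1.75
tool_pos: [0.4887, 0.001, 0.2481]
tcp_rot: [-3.125, 0.306, 0.0]
wrist_force: [0.4, -0.1, 0.4]
width: 0.501
grip_force: 0.0
```

```bash
python3 -c "
from h import *
show(); c=snap('wrist','w1'); show()
cv2.imwrite('pics/w1b.png',cv2.resize(c['color'],(800,600),interpolation=cv2.INTER_CUBIC))"
```

```text
t 1.75 pos [0.4887 0.001  0.2481] x [ 0.981 -0.194 -0.   ] y [-0.194 -0.981 -0.002] z [ 0.     0.002 -1.   ] F [ 0.4 -0.1  0.4] w 0.501 grip 0.0 q [-0.05 -0.09  1.99  0.    1.24  1.72]
t 1.8 pos [ 0.4885 -0.0012  0.2481] x [ 0.981 -0.195 -0.   ] y [-0.195 -0.981  0.   ] z [-0.  0. -1.] F [-0.8 -0.3 -0. ] w 0.503 grip 0.0 q [-0.05 -0.09  1.99  0.    1.24  1.71]
```

View pics/w1b.png

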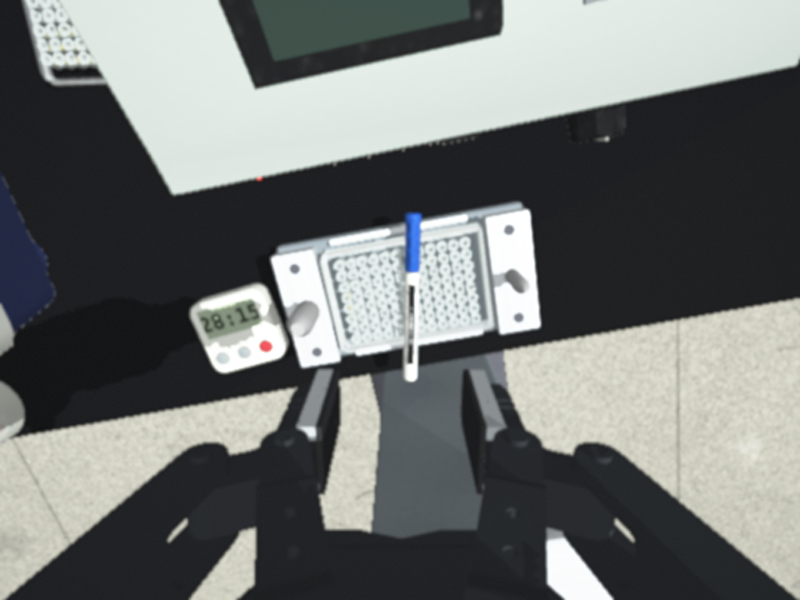

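```bash
python3 - <<'E'
from h import *
k=.7; W=lambda u,v,z: ray('w1',u*k,v*k,z)
c=np.array([W(*p,.034) for p in[(294,269),(508,230),(518,318),(317,352)]]); print(c.round(4),c.mean(0))
d=(c[0]+c[3]-c[1]-c[2])/2; print('press +y dir',np.rad2deg(np.arctan2(d[1],d[0])))
c=np.array([W(*p,.034) for p in[(271,255),(529,209),(540,328),(305,368)]]); print(c.round(4),c.mean(0))
t,h=W(312,310,.034),W(511,273,.034); print('pins',t,h,(t+h)/2)
a,b=W(413,213,.039),W(410,380,.039); print('marker',a,b,(a+b)/2,np.rad2deg(np.arctan2(*(a-b)[1::-1])),np.linalg.norm(a-b))
m=(a+b)/2
plan((m[0],m[1],.10),np.rad2deg(np.arctan2(*(a-b)[1::-1])))
for z in (.2,.25): print(px('w1',(.489,-.0,z)))
E
```

```text
[[ 0.4991  0.0837  0.034 ]
 [ 0.4971 -0.0826  0.034 ]
 [ 0.4251 -0.0819  0.034 ]
 [ 0.4273  0.0839  0.034 ]] [0.46216919 0.00078613 0.034     ]
press +y dir 89.26986742869924
[[ 0.5132  0.098   0.034 ]
 [ 0.5096 -0.0997  0.034 ]
 [ 0.4131 -0.0983  0.034 ]
 [ 0.4151  0.0974  0.034 ]] [ 0.46275432 -0.00064653  0.034     ]
pins [0.46373871 0.07858584 0.034     ] [ 0.46335708 -0.08080451  0.034     ] [ 0.46354789 -0.00110933  0.034     ]
marker [ 0.52410532 -0.01476659  0.039     ] [0.38982239 0.01315928 0.039     ] [ 0.45696385 -0.00080365  0.039     ] -11.74794873185101 0.13715596973681618
t 1.8 pos [ 0.4885 -0.0012  0.2481] x [ 0.981 -0.195 -0.   ] y [-0.195 -0.981  0.   ] z [-0.  0. -1.] F [-0.8 -0.3 -0. ] w 0.503 grip 0.0 q [-0.05 -0.09  1.99  0.    1.24  1.71]
shift mm [-31.    5.8 148.1] turn [0.   0.02 0.51]
(np.float64(282.2715699737653), np.float64(247.37796475364547))
(np.float64(282.6720733248606), np.float64(295.06397498138733))
```

Call:
{"api": "jog_arm", "payload": {
  "deltas": [-0.031,0.006,0.05,0,0,0.5,0,-0.031,0.006,0.1,0,0,0.5,0,-0.031,0.006,0.15,0,0,0.5,0,-0.031,0.006,0.18,0,0,0.5,0,-0.031,0.006,0.195,0,0,0.5,0,-0.031,0.006,0.195,0,0,0.5,0,-0.031,0.006,0.195,0,0,0.5,-1,-0.031,0.006,0.195,0,0,0.5,-1]
}}

```text
time: 2.6
tool_pos: [0.4585, -0.0037, 0.0548]
tcp_rot: [3.124, -0.33, 0.004]
wrist_force: [-0.0, -0.1, 0.9]
width: 0.173
grip_force: 0.0
```

Call:
{"api": "jog_arm", "payload": {
  "deltas": [0,0,0,0,0,0,-1,0,0,0,0,0,0,-1,0,0,0,0,0,0,-1]
}}

```text
time: 2.9
tool_pos: [0.4587, -0.0034, 0.055]
tcp_rot: [3.124, -0.328, 0.005]
wrist_force: [-0.8, -2.2, 6.4]
width: 0.118
grip_force: 27.7
```

```bash
python3 -c "
from h import *
show(); c=snap('wrist','w2')
cv2.imwrite('pics/w2b.png',cv2.resize(c['color'],(800,600),interpolation=cv2.INTER_CUBIC))"
```

```text
t 2.9 pos [ 0.4587 -0.0034  0.055 ] x [ 0.978 -0.208  0.003] y [-0.208 -0.978  0.   ] z [ 0.003 -0.001 -1.   ] F [-0.8 -2.2  6.4] w 0.118 grip 27.7 q [-0.06  0.07  2.23 -0.    0.84  1.72]
```

Call:
{"api": "jog_arm", "payload": {
  "deltas": [0,0,-0.02,0,0,0,-1,0,0,-0.06,0,0,0,-1,0,0,-0.1,0,0,0,-1,0.008,0.04,-0.1,0,0,0,-1,0.016,0.08,-0.1,0,0,0,-1,0.024,0.12,-0.1,0,0,0,-1,0.032,0.16,-0.1,0,0,0,-1,0.042,0.2,-0.1,0,0,0,-1]
}}

```text
time: 3.75
tool_pos: [0.4562, -0.2087, 0.1537]
tcp_rot: [-3.124, 0.328, -0.001]
wrist_force: [1.1, 0.5, 0.5]
width: 0.118
grip_force: 27.0
```

```bash
python3 -c "
from h import *
plan((.46,-.2,.14),-11.7); c=snap('wrist','w3')
cv2.imwrite('pics/w3b.png',np.hstack([cv2.resize(snap('side','s3')['color'][180:330,200:360],(400,375)),cv2.resize(c['color'][150:420,140:428],(400,375))]))"
```

```text
t 3.75 pos [ 0.4562 -0.2087  0.1537] x [ 0.978 -0.208  0.001] y [-0.208 -0.978 -0.   ] z [ 0.001 -0.    -1.   ] F [1.1 0.5 0.5] w 0.118 grip 27.0 q [-0.48  0.02  2.07  0.    1.06  1.3 ]
shift mm [ 1.9 -9.3 13.7] turn [-0.01 -0.03 -0.29]
```

View pics/w3b.png

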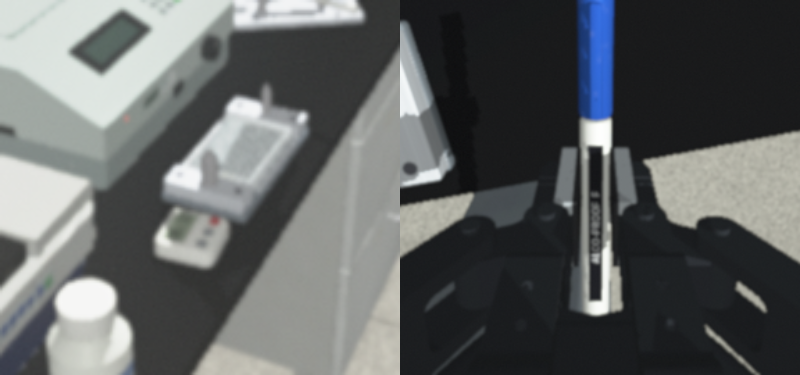

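The marker hangs cleanly in the jaws and the microplate has stayed put. Now I'll lay the marker down.

Call:
{"api": "jog_arm", "payload": {
  "deltas": [0.006,0,0.04,0,0,0,-1,0.006,0,0.08,0,0,0,-1,0.006,0,0.11,0,0,0,-1,0.006,0,0.125,0,0,0,-1,0.006,0,0.13,0,0,0,-1,0.006,0,0.13,0,0,0,-1,0.006,0,0.13,0,0,0,-0.3,0.006,0,0.13,0,0,0,-0.3]
}}

```text
time: 4.65
tool_pos: [0.463, -0.2084, 0.0239]
tcp_rot: [3.124, -0.328, 0.002]
wrist_force: [-0.3, -0.2, -0.3]
width: 0.35
grip_force: 0.0
```

Call:
{"api": "jog_arm", "payload": {
  "deltas": [0,0,0,0,0,0,-0.3,0,0,0,0,0,0,-0.3,0,0,-0.03,0,0,0,-0.3,0,0,-0.08,0,0,0,0,0,0,-0.13,0,0,0,0,0,0,-0.18,0,0,0,0,0,0,-0.2,0,0,0,0,0,0,-0.2,0,0,0,0]
}}

```text
time: 5.45
tool_pos: [0.4651, -0.21, 0.2285]
tcp_rot: [3.121, -0.329, 0.014]
wrist_force: [1.5, 0.4, 0.0]
width: 0.503
grip_force: 0.0
```

```bash
python3 -c "
from h import *
plan((.55,-.425,.25),32.5)"
```

```text
t 5.45 pos [ 0.4651 -0.21    0.2285] x [ 0.978 -0.208  0.009] y [-0.208 -0.978  0.002] z [ 0.009 -0.004 -1.   ] F [1.5 0.4 0. ] w 0.503 grip 0.0 q [-0.47 -0.04  1.98  0.    1.19  1.31]
shift mm [128.  192.6 -19.8] turn [  0.34  -0.46 -44.52]
```

Call:
{"api": "jog_arm", "payload": {
  "deltas": [0.15,0.172,-0.02,0.3,-0.5,-44.5,0,0.15,0.172,-0.02,0.3,-0.5,-44.5,0,0.15,0.172,-0.02,0.3,-0.5,-44.5,0,0.15,0.172,-0.02,0.3,-0.5,-44.5,0,0.15,0.172,-0.02,0.3,-0.5,-44.5,0,0.15,0.172,-0.02,0.3,-0.5,-44.5,0,0.15,0.172,-0.02,0.3,-0.5,-44.5,0,0.15,0.172,-0.02,0.3,-0.5,-44.5,0]
}}

```text
time: 6.25
tool_pos: [0.5723, -0.4068, 0.2416]
tcp_rot: [-3.008, -0.874, 0.015]
wrist_force: [-0.0, 0.7, -1.6]
width: 0.497
grip_force: 0.0
```

```bash
python3 -c "
from h import *
show(); c=snap('wrist','w4'); show()
cv2.imwrite('pics/w4b.png',cv2.resize(c['color'],(800,600),interpolation=cv2.INTER_CUBIC))"
```

```text
t 6.25 pos [ 0.5723 -0.4068  0.2416] x [ 0.844  0.536 -0.007] y [ 0.536 -0.844 -0.011] z [-0.012  0.006 -1.   ] F [-0.   0.7 -1.6] w 0.497 grip 0.0 q [-0.65  0.33  1.54 -0.    1.29  0.35]
t 6.3 pos [ 0.5725 -0.4066  0.2422] x [ 0.844  0.537 -0.007] y [ 0.537 -0.844 -0.01 ] z [-0.011  0.005 -1.   ] F [0.3 0.7 0.6] w 0.501 grip 0.0 q [-0.65  0.33  1.54 -0.    1.29  0.35]
```

View pics/w4b.png

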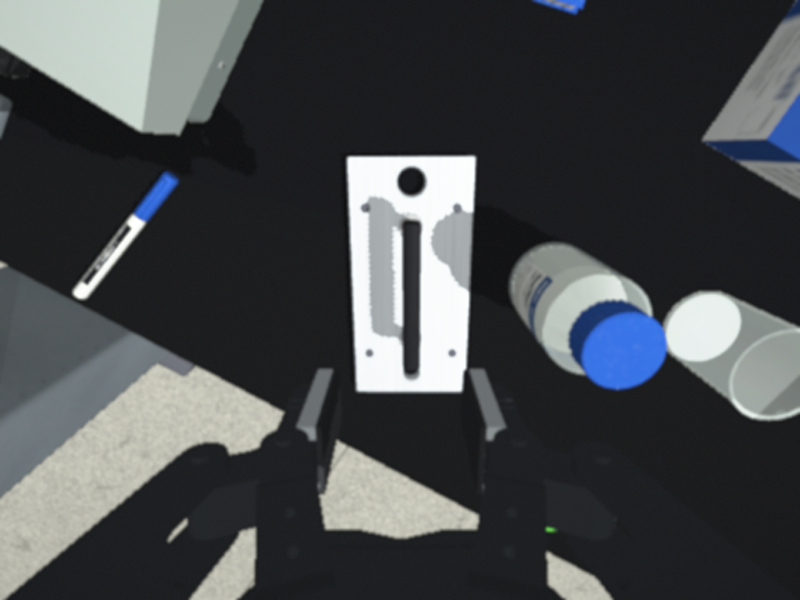

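```bash
python3 - <<'E'
from h import *
k=.7; W=lambda u,v,z: ray('w4',u*k,v*k,z)
s,M=show()
ang=lambda d: np.rad2deg(np.arctan2(d[1],d[0]))
c=np.array([W(*p,.01) for p in[(347,156),(476,156),(464,392),(357,392)]]); print(c.mean(0),ang(c[0]+c[1]-c[2]-c[3]),np.linalg.norm(c[0]-c[3]))
d=np.array([W(*p,.01) for p in[(365,208),(457,208),(452,353),(369,353)]]); print('screws',d.mean(0),ang(d[0]+d[1]-d[2]-d[3]))
a,b=W(411,219,.055),W(411,376,.055); print('handle',(a+b)/2,ang(a-b),np.linalg.norm(a-b))
h=(a+b)/2
bt=W(620,345,.135); print('bottle',bt,'rel cover (along,side)',M.T@(bt-h))
plan((h[0],h[1],.11),ang(c[0]+c[1]-c[2]-c[3]))
E
```

```text
t 6.3 pos [ 0.5725 -0.4066  0.2422] x [ 0.844  0.537 -0.007] y [ 0.537 -0.844 -0.01 ] z [-0.011  0.005 -1.   ] F [0.3 0.7 0.6] w 0.501 grip 0.0 q [-0.65  0.33  1.54 -0.    1.29  0.35]
[ 0.55471841 -0.42511227  0.01      ] 32.58789698986566 0.20157188100826995
screws [ 0.55455467 -0.42504373  0.01      ] 32.62150628142621
handle [ 0.55449427 -0.42483631  0.055     ] 32.821713308321705 0.12057521982813268
bottle [ 0.61860486 -0.52057492  0.135     ] rel cover (along,side) [ 0.00219728  0.1143667  -0.08118792]
t 6.3 pos [ 0.5725 -0.4066  0.2422] x [ 0.844  0.537 -0.007] y [ 0.537 -0.844 -0.01 ] z [-0.011  0.005 -1.   ] F [0.3 0.7 0.6] w 0.501 grip 0.0 q [-0.65  0.33  1.54 -0.    1.29  0.35]
shift mm [-24.1   7.  132.3] turn [-0.59  0.37 -0.13]
```

Call:
{"api": "jog_arm", "payload": {
  "deltas": [-0.024,0.007,0.04,-0.6,0.4,-0.1,0,-0.024,0.007,0.09,-0.6,0.4,-0.1,0,-0.024,0.007,0.132,-0.6,0.4,-0.1,0,-0.024,0.007,0.132,-0.6,0.4,-0.1,0,-0.024,0.007,0.132,-0.6,0.4,-0.1,0]
}}

```text
time: 6.8
tool_pos: [0.555, -0.4251, 0.1112]
tcp_rot: [3.015, 0.882, 0.001]
wrist_force: [-0.5, -0.6, 1.1]
width: 0.502
grip_force: 0.0
```

```bash
python3 -c "
from h import *
plan((.5545,-.4249,.047),32.65)"
```

```text
t 6.8 pos [ 0.555  -0.4251  0.1112] x [0.842 0.539 0.   ] y [ 0.539 -0.842  0.   ] z [ 0.001 -0.    -1.   ] F [-0.5 -0.6  1.1] w 0.502 grip 0.0 q [-0.69  0.41  1.67  0.    1.06  0.31]
shift mm [-0.4 -0.5 64.2] turn [ 0.03 -0.03 -0.05]
```

Call:
{"api": "jog_arm", "payload": {
  "deltas": [0,-0.0005,0.035,0,0,0,0,0,-0.0005,0.058,0,0,0,0,0,-0.0005,0.064,0,0,0,0,0,-0.0005,0.064,0,0,0,0,0,-0.0005,0.064,0,0,0,-1,0,-0.0005,0.064,0,0,0,-1,0,-0.0005,0.064,0,0,0,-1,0,-0.0005,0.064,0,0,0,-1],
  "squeeze": 90
}}

```text
time: 7.6
tool_pos: [0.5568, -0.4268, 0.0506]
tcp_rot: [3.011, 0.88, 0.006]
wrist_force: [-1.7, 2.3, 7.7]
width: 0.144
grip_force: 90.4
```

Call:
{"api": "jog_arm", "payload": {
  "deltas": [0,0,0,0,0,0,-1,0,0,0,0,0,0,-1,0,0,-0.005,0,0,0,-1,0,0,-0.015,0,0,0,-1,0,0,-0.03,0,0,0,-1,0,0,-0.05,0,0,0,-1,0,0,-0.05,0,0,0,-1]
}}

```text
time: 8.3
tool_pos: [0.5577, -0.428, 0.102]
tcp_rot: [3.007, 0.879, 0.009]
wrist_force: [0.8, -1.7, -3.0]
width: 0.143
grip_force: 89.0
```

```bash
python3 -c "
from h import *
show(); c=snap('wrist','w5'); print(c['origin'])
cv2.imwrite('pics/w5b.png',cv2.resize(c['color'],(800,600),interpolation=cv2.INTER_CUBIC)); plan((.462,0,.2),89.5)"
```

```text
t 8.3 pos [ 0.5577 -0.428   0.102 ] x [0.843 0.539 0.003] y [ 0.539 -0.843  0.01 ] z [ 0.008 -0.006 -1.   ] F [ 0.8 -1.7 -3. ] w 0.143 grip 89.0 q [-0.69  0.42  1.67  0.    1.03  0.31]
[ 0.62524665 -0.38381054  0.22635482]
t 8.35 pos [ 0.557  -0.4274  0.1003] x [0.843 0.539 0.003] y [ 0.539 -0.843  0.008] z [ 0.006 -0.005 -1.   ] F [ 0.3  0.5 -4.8] w 0.141 grip 88.9 q [-0.69  0.42  1.68  0.    1.03  0.31]
shift mm [ 150.4 -410.5 -102.4] turn [  0.48   0.08 -56.92]
```

View pics/w5b.png

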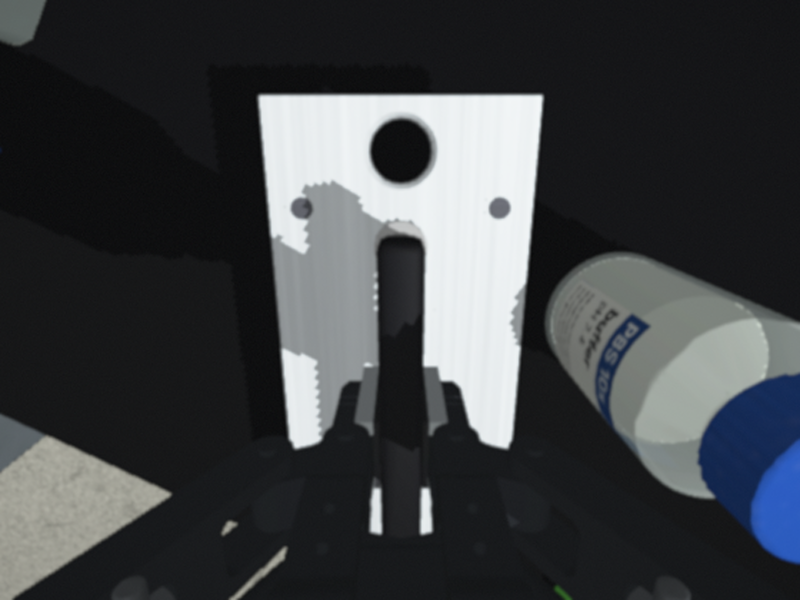

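```bash
python3 - <<'E'
from h import *
k=.7
W=lambda u,v,z: ray('w4',u*k,v*k,z)
d=np.array([W(*p,.01) for p in[(365,208),(457,208),(452,353),(369,353)]]); print('screw dims',np.linalg.norm(d[0]-d[1]),np.linalg.norm(d[2]-d[3]),np.linalg.norm(d[0]-d[3]))
sx=34.;sx=(np.linalg.norm(d[0]-d[1])+np.linalg.norm(d[2]-d[3]))/4; sy=np.linalg.norm(d[0]-d[3])/2
# cover frame: x,y,z with z=0 underside
O=np.array([[-.048,.1,.01],[.048,.1,.01],[-sx,sy,.01],[sx,sy,.01],[0,.082,.01]]); I=np.array([[258,95],[543,95],[301.5,208],[499.5,208],[401,150]])*k
c=np.load('pics/w5.npz'); K=np.array([[c['fx'],0,c['cx']],[0,c['fy'],c['cy']],[0,0,1.]])
ok,r,t=cv2.solvePnP(O,I.astype(float),K,None)
Rc=cv2.Rodrigues(r)[0]; A=rot(c['attitude'])
Rw=A@Rc; tw=c['origin']+A@t[:,0]
s,M=show()
print('cover axes\n',Rw.round(4),'underside centre',tw,'yaw',np.rad2deg(np.arctan2(Rw[1,1],Rw[0,1])))
print('reproj',(cv2.projectPoints(O,r,t,K,None)[0][:,0]-I).round(2))
print('cover centre in tool',M.T@(tw-s['tool_pos']), 'hole large in tool',M.T@(tw+Rw@[0,.082,0]-s['tool_pos']))
h=ray('w5',401*k,150*k,s['tool_pos'][2]-.0406); print('hole by ray in tool',M.T@(h-s['tool_pos']))
E
```

```text
screw dims 0.07166492385248824 0.07200609788725039 0.12440432880331229
t 8.35 pos [ 0.557  -0.4274  0.1003] x [0.843 0.539 0.003] y [ 0.539 -0.843  0.008] z [ 0.006 -0.005 -1.   ] F [ 0.3  0.5 -4.8] w 0.141 grip 88.9 q [-0.69  0.42  1.68  0.    1.03  0.31]
cover axes
 [[ 0.5382  0.8428  0.0023]
 [-0.8428  0.5382  0.0051]
 [ 0.003  -0.0046  1.    ]] underside centre [ 0.55747565 -0.42903569  0.05105476] yaw 32.55871838723711
reproj [[ 0.15 -0.41]
 [-0.14 -0.28]
 [ 0.14  0.16]
 [ 0.03  0.06]
 [-0.17  0.5 ]]
cover centre in tool [-0.00056447  0.00122233  0.04930344] hole large in tool [0.08143334 0.00125377 0.04990217]
hole by ray in tool [0.08174706 0.0013901  0.0408308 ]
```

Call:
{"api": "jog_arm", "payload": {
  "deltas": [0,0,-0.035,0,0,0,-1,0,-0.005,-0.07,0,0,0,-1,0,-0.02,-0.1,0,0,-5,-1,0,-0.05,-0.1,0,0,-12,-1,0,-0.08,-0.1,0,0,-20,-1,0,-0.115,-0.1,0,0,-27,-1,0,-0.145,-0.1,0,0,-33,-1,0,-0.17,-0.1,0,0,-38,-1]
}}

```text
time: 9.15
tool_pos: [0.4619, -0.2808, 0.1957]
tcp_rot: [2.56, 1.82, 0.0]
wrist_force: [-0.0, -0.8, -4.6]
width: 0.139
grip_force: 88.9
```

```bash
python3 -c "
from h import *
plan((.46,-.26,.2),89.3)"
```

```text
t 9.15 pos [ 0.4619 -0.2808  0.1957] x [ 0.328  0.945 -0.   ] y [ 0.945 -0.328  0.   ] z [ 0. -0. -1.] F [-0.  -0.8 -4.6] w 0.139 grip 88.9 q [-0.59  0.05  1.95  0.    1.14 -0.26]
shift mm [19.  -8.6 -4.3] turn [  0.02   0.   -18.48]
```

Call:
{"api": "jog_arm", "payload": {
  "deltas": [0.01,-0.004,0,0,0,-7,-1,0.03,-0.011,0,0,0,-13,-1,0.06,-0.021,0,0,0,-18.5,-1,0.1,-0.034,0,0,0,-18.5,-1,0.14,-0.048,0,0,0,-18.5,-1,0.18,-0.062,0,0,0,-18.5,-1,0.22,-0.076,0,0,0,-18.5,-1,0.25,-0.086,0,0,0,-18.5,-1]
}}

```text
time: 9.95
tool_pos: [0.4645, -0.016, 0.1958]
tcp_rot: [2.237, 2.204, 0.0]
wrist_force: [0.4, 0.4, -4.4]
width: 0.14
grip_force: 88.9
```

```bash
python3 -c "
from h import *
plan((.4613,.0005,.145),89.3)"
```

```text
t 9.95 pos [ 0.4645 -0.016   0.1958] x [ 0.015  1.    -0.001] y [ 1.    -0.015  0.001] z [ 0.001 -0.001 -1.   ] F [ 0.4  0.4 -4.4] w 0.14 grip 88.9 q [-0.09 -0.1   2.1  -0.    1.14 -0.07]
shift mm [16.5 -3.5 50.8] turn [ 0.07  0.05 -0.17]
```

Call:
{"api": "jog_arm", "payload": {
  "deltas": [0.016,-0.0035,0.02,0,0,0,-1,0.016,-0.0035,0.045,0,0,0,-1,0.016,-0.0035,0.05,0,0,0,-1,0.016,-0.0035,0.05,0,0,0,-1,0.016,-0.0035,0.05,0,0,0,-1]
}}

```text
time: 10.45
tool_pos: [0.463, -0.0027, 0.1472]
tcp_rot: [2.237, 2.2, 0.002]
wrist_force: [0.4, -0.1, -2.9]
width: 0.139
grip_force: 88.9
```

```bash
python3 -c "
from h import *
show(); c=snap('wrist','w6'); d=snap('side','s6'); show()
u,v=map(int,px('s6',(.46,0,.07))); print(u,v)
cv2.imwrite('pics/w6b.png',np.hstack([cv2.resize(c['color'][40:240,170:380],(420,400),interpolation=cv2.INTER_CUBIC),cv2.resize(d['color'][v-50:v+50,u-45:u+45],(360,400),interpolation=cv2.INTER_CUBIC)]))"
```

```text
t 10.45 pos [ 0.463  -0.0027  0.1472] x [ 0.017  1.    -0.002] y [ 1.    -0.017  0.003] z [ 0.003 -0.002 -1.   ] F [ 0.4 -0.1 -2.9] w 0.139 grip 88.9 q [-0.06 -0.05  2.15 -0.    1.04 -0.04]
t 10.55 pos [ 0.4636 -0.0028  0.1478] x [ 0.017  1.    -0.002] y [ 1.    -0.017  0.005] z [ 0.005 -0.002 -1.   ] F [ 0.2 -0.2 -4.3] w 0.144 grip 88.9 q [-0.06 -0.05  2.15 -0.    1.04 -0.04]
295 227
```

View pics/w6b.png

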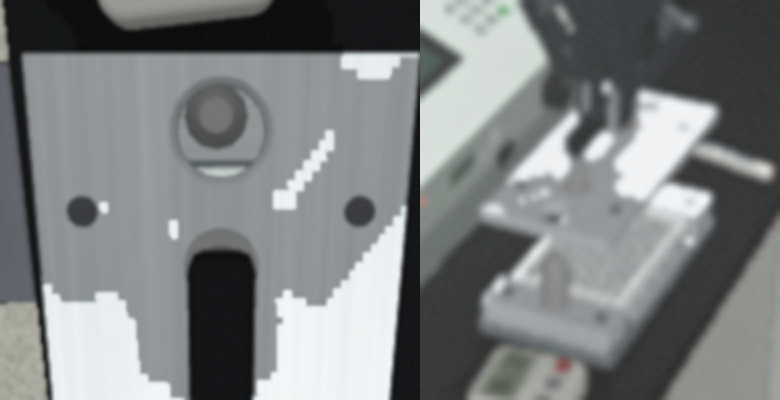

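```bash
python3 - <<'E'
from h import *
s,M=show(); zt=s['tool_pos'][2]
h=ray('w6',170+221/2,40+129/2,.1472-.0397); p=ray('w6',170+216/2,40+116/2,.074)
print('hole',h,'pin',p,'need world',p-h)
I=np.array([[22,52],[420,52],[83,211],[360,211],[221,129]])/2+[170,40]
O=np.array([[-.048,.1,.01],[.048,.1,.01],[-.0359,.0622,.01],[.0359,.0622,.01],[0,.082,.01]])
c=np.load('pics/w6.npz'); K=np.array([[c['fx'],0,c['cx']],[0,c['fy'],c['cy']],[0,0,1.]])
ok,r,t=cv2.solvePnP(O[1:]*[1,1,1],I[1:],K,None); A=rot(c['attitude']); Rw=A@cv2.Rodrigues(r)[0]; tw=c['origin']+A@t[:,0]
print(Rw.round(4),tw,'hole',tw+Rw@O[4],'yaw',np.rad2deg(np.arctan2(Rw[1,1],Rw[0,1])),(cv2.projectPoints(O,r,t,K,None)[0][:,0]-I).round(2))
E
```

```text
t 10.55 pos [ 0.4636 -0.0028  0.1478] x [ 0.017  1.    -0.002] y [ 1.    -0.017  0.005] z [ 0.005 -0.002 -1.   ] F [ 0.2 -0.2 -4.3] w 0.144 grip 88.9 q [-0.06 -0.05  2.15 -0.    1.04 -0.04]
hole [0.46498784 0.07848999 0.1075    ] pin [0.46368614 0.08221922 0.074     ] need world [-0.00130169  0.00372923 -0.0335    ]
[[ 0.9998  0.0179 -0.0066]
 [-0.0176  0.9991  0.0382]
 [ 0.0072 -0.0381  0.9992]] [ 0.46367154 -0.0040625   0.09817186] hole [0.46507156 0.0782471  0.10503991] yaw 88.97514428049628 [[ 0.69 -0.13]
 [-0.04 -0.14]
 [-0.16 -0.27]
 [ 0.04 -0.12]
 [ 0.16  0.52]]
```

Call:
{"api": "jog_arm", "payload": {
  "deltas": [0.0037,-0.001,0,0,0,-0.3,-1,0.0037,-0.001,0.01,0,0,-0.3,-1,0.0037,-0.001,0.02,0,0,-0.3,-1,0.0037,-0.001,0.026,0,0,-0.3,-1,0.0037,-0.001,0.026,0,0,-0.3,-1,0.0037,-0.001,0.026,0,0,-0.3,-1]
}}

```text
time: 11.15
tool_pos: [0.4612, 0.0014, 0.1199]
tcp_rot: [2.232, 2.208, -0.001]
wrist_force: [-0.2, -0.6, -4.1]
width: 0.142
grip_force: 88.9
```

```bash
python3 -c "
from h import *
show(); c=snap('wrist','w7'); d=snap('side','s7'); show()
u,v=295,227
cv2.imwrite('pics/w7b.png',np.hstack([cv2.resize(c['color'][40:240,170:380],(420,400),interpolation=cv2.INTER_CUBIC),cv2.resize(d['color'][v-50:v+50,u-45:u+45],(360,400),interpolation=cv2.INTER_CUBIC)]))"
```

```text
t 11.15 pos [0.4612 0.0014 0.1199] x [ 0.011  1.    -0.001] y [ 1.    -0.011  0.001] z [ 0.001 -0.002 -1.   ] F [-0.2 -0.6 -4.1] w 0.142 grip 88.9 q [-0.05 -0.02  2.18 -0.    0.99 -0.04]
t 11.25 pos [0.4618 0.0014 0.1207] x [ 0.011  1.    -0.002] y [ 1.    -0.011  0.003] z [ 0.003 -0.002 -1.   ] F [ 0.8  0.2 -4.1] w 0.144 grip 88.9 q [-0.05 -0.02  2.18 -0.    0.99 -0.04]
```

View pics/w7b.png

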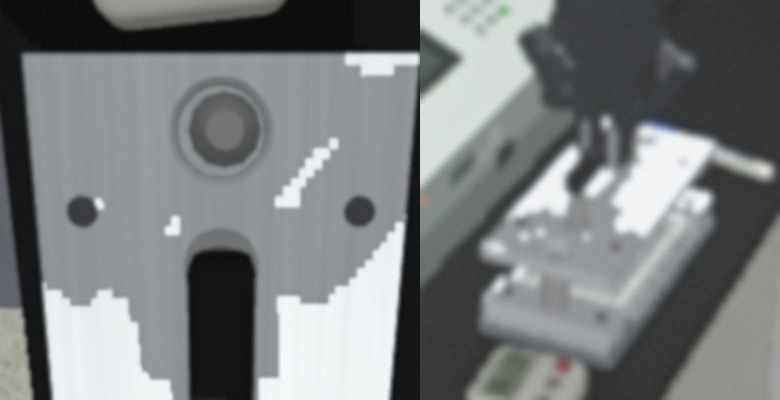

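The thick pin sits inside the hole, 0.7 mm off in x. I'll correct that and lower the cover partway.

Call:
{"api": "jog_arm", "payload": {
  "deltas": [0,0.0007,0.004,0,0,0,-1,0,0.0007,0.008,0,0,0,-1,0,0.0007,0.012,0,0,0,-1,0,0.0007,0.016,0,0,0,-1,0,0.0007,0.016,0,0,0,-1]
}}

```text
time: 11.75
tool_pos: [0.4615, 0.0014, 0.1036]
tcp_rot: [2.232, 2.209, -0.001]
wrist_force: [-0.1, 0.2, -4.0]
width: 0.142
grip_force: 88.9
```

```bash
python3 -c "
from h import *
show(); print(readout.read_state()['torque'])"
```

```text
t 11.75 pos [0.4615 0.0014 0.1036] x [ 0.011  1.    -0.001] y [ 1.    -0.011  0.   ] z [ 0.    -0.001 -1.   ] F [-0.1  0.2 -4. ] w 0.142 grip 88.9 q [-0.05  0.    2.19 -0.    0.95 -0.04]
[-0.0062061   0.06833284  0.02047559]
```

Call:
{"api": "jog_arm", "payload": {
  "deltas": [0,0,0.004,0,0,0,-1,0,0,0.008,0,0,0,-1,0,0,0.012,0,0,0,-1,0,0,0.015,0,0,0,-1,0,0,0.018,0,0,0,-1,0,0,0.018,0,0,0,-1]
}}

```text
time: 12.35
tool_pos: [0.4619, 0.0013, 0.0859]
tcp_rot: [2.232, 2.208, -0.0]
wrist_force: [-0.7, 0.6, -4.3]
width: 0.142
grip_force: 89.0
```

Call:
{"api": "jog_arm", "payload": {
  "deltas": [0,0,0.001,0,0,0,-1,0,0,0.002,0,0,0,-1,0,0,0.002,0,0,0,-1,0,0,0.002,0,0,0,-1]
}}

```text
time: 12.75
tool_pos: [0.4625, 0.0013, 0.0847]
tcp_rot: [2.231, 2.207, 0.001]
wrist_force: [0.3, -0.4, -2.9]
width: 0.141
grip_force: 89.1
```

Nearly seated. I'll press gently until contact.

Call:
{"api": "jog_arm", "payload": {
  "deltas": [0,0,0.001,0,0,0,-1,0,0,0.0015,0,0,0,-1,0,0,0.002,0,0,0,-1,0,0,0.002,0,0,0,-1]
}}

```text
time: 13.15
tool_pos: [0.4627, 0.0013, 0.0845]
tcp_rot: [2.231, 2.208, 0.001]
wrist_force: [-6.6, -1.1, 11.5]
width: 0.142
grip_force: 91.2
```

```bash
python3 -c "
from h import *
show(); print(readout.read_state()['torque'])
c=snap('wrist','w8'); d=snap('side','s8')
u,v=295,227
cv2.imwrite('pics/w8b.png',np.hstack([cv2.resize(c['color'][40:240,170:380],(420,400),interpolation=cv2.INTER_CUBIC),cv2.resize(d['color'][v-50:v+50,u-45:u+45],(360,400),interpolation=cv2.INTER_CUBIC)]))"
```

```text
t 13.15 pos [0.4627 0.0013 0.0845] x [ 0.011  1.    -0.002] y [ 1.    -0.011  0.002] z [ 0.002 -0.002 -1.   ] F [-6.6 -1.1 11.5] w 0.142 grip 91.2 q [-0.05  0.03  2.2  -0.    0.91 -0.04]
[0.07919405 1.09344983 0.03957865]
```

View pics/w8b.png

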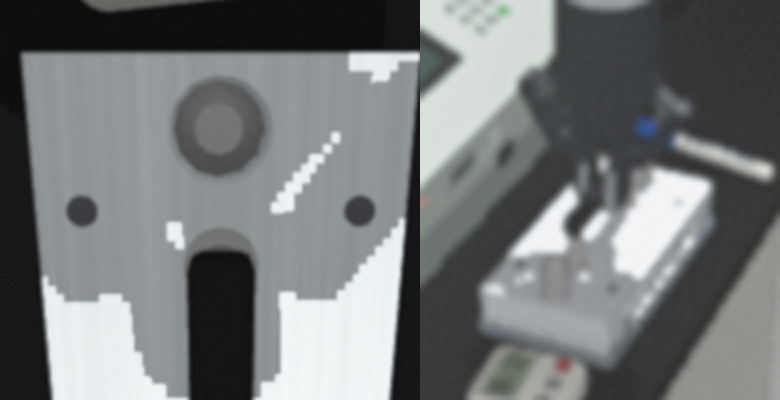

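The cover is flush: the TCP stands 50.5 mm above the block tops, matching the grasp offset, and the contact force is up. Releasing now.

Call:
{"api": "jog_arm", "payload": {
  "deltas": [0,0,-0.001,0,0,0,-1,0,0,-0.001,0,0,0,-0.3,0,0,-0.001,0,0,0,-0.3,0,0,-0.001,0,0,0,-0.2,0,0,-0.001,0,0,0,-0.2]
}}

```text
time: 13.75
tool_pos: [0.4626, 0.0013, 0.0835]
tcp_rot: [2.231, 2.208, 0.001]
wrist_force: [-0.1, 0.2, -0.9]
width: 0.4
grip_force: 0.0
```

Call:
{"api": "jog_arm", "payload": {
  "deltas": [0,0,-0.01,0,0,0,-0.2,0,0,-0.03,0,0,0,-0.2,0,0,-0.06,0,0,0,-0.2,0,0,-0.1,0,0,0,-0.2,0,0,-0.14,0,0,0,-0.2,0,0,-0.14,0,0,0,-0.2,0,0,-0.14,0,0,0,-0.2]
}}

```text
time: 14.45
tool_pos: [0.4631, 0.0015, 0.2256]
tcp_rot: [2.229, 2.206, 0.005]
wrist_force: [-0.4, 1.4, 0.2]
width: 0.4
grip_force: 0.0
```

```bash
python3 -c "
from h import *
show(); c=snap('wrist','w9'); d=snap('side','s9')
cv2.imwrite('pics/w9b.png',np.hstack([cv2.resize(c['color'],(440,330)),cv2.resize(d['color'][177:277,250:350],(330,330),interpolation=cv2.INTER_CUBIC)]))"
```

```text
t 14.45 pos [0.4631 0.0015 0.2256] x [ 0.011  1.    -0.002] y [ 1.    -0.011  0.006] z [ 0.006 -0.002 -1.   ] F [-0.4  1.4  0.2] w 0.4 grip 0.0 q [-0.05 -0.13  2.07 -0.    1.2  -0.04]
```

View pics/w9b.png

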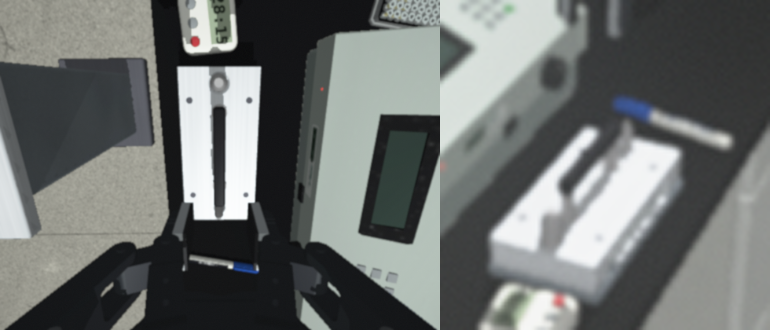

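The cover lies flush on the press with both pins through it. It is released, and the marker lies clear on the bench behind it.

```bash
python3 -c "
from h import *
print(finish_job())"
```

```text
the job is handed in; nothing more can be done
None
```

The marker is on the bench clear of the press, the cover is flush on both pins and released, and the job is handed in; I didn't get a verdict back.

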